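# Restart a hung data logger on its charging cradle

### The arm

A 6-joint arm with a two-finger parallel gripper is mounted at the origin on the work surface. World frame = base frame: x ahead of the robot, y to its left, z up, the work surface at z = 0. Lengths are in mm, angles in rad, forces in N, time in s.
With the tool pointing down it reaches from about 325 to 750 mm from the base axis. Payload 7.6 kg.
Tool frame: the origin (TCP) lies midway between the tips of the shut fingers; the grasp point (between the pads) lies 19 mm behind it (arm.grip_point_offset is the distance from the TCP to the grasp point, in mm); z points along the fingers, y is the line along which they close (so a half turn about z gives the same grasp; the last joint's range is limited). The gripper opens to 85 mm and grips with 20 to 120 N. Pads are 22 mm wide; open, the fingers measure 114 mm over their backs; the gripper's body (76 mm by 85 mm) begins 54 mm behind the grasp point. The pads swing forward as they close: fully open they stand 13 mm farther back than shut.
Start: joints at [-0.07, 0.052, 1.401, -0, 1.689, -0.07], TCP at [525.022, 0.021, 202.223] pointing down, gripper open.
Joint ranges: [-2.9, 2.9], [-0.91, 2.17], [0.12, 2.37], [-1.06, 4.2], [0.26, 2.73], [-2.93, 2.93]. Speed limits (rad/s): [2.57, 2.57, 3.01, 3.14, 3.14, 3.14].

### API

Orientations are given as a unit quaternion [x, y, z, w].
In Python, from rig import arm gives the robot as it stands. The module is installed in compiled form; this text tells all that it offers. Calls block until the motion is done:
- arm.move_to(position, orientation): joint-space move of the TCP to a pose.
- arm.move_straight(position, velocity=150, rot=None): straight line of the TCP; rot=None keeps the orientation; velocity is the mean speed in mm/s.
- arm.movej(angles): joint-space move.
- arm.move_gripper(opening): finger opening in mm; the grip force is fixed at half the most; returns when the fingers have stopped.
- arm.pause(seconds).
- arm.ik(position, orientation): joint angles nearest the present ones, or None.
- arm.state(): the state.
- arm.camera(name): name is "scene" or "side" or "wrist"; returns (picture, depth): 400x640x3 uint8, red, green, blue; 400x640 float32, mm along the optical axis (not along the pixel's ray), 0 where there is no reading.
- arm.camera_model(name): a dict with "fx", "fy", "cx", "cy" (pixels), "R" (3x3) and "t" (3): a world point X has camera coordinates R X + t. Camera axes: x right, y down, z forward; pixel columns grow to the right and rows downward; lengths in mm; the calibration is good to about 2 mm. The wrist camera is an equidistant fisheye: a pixel r from the principal point sees the ray r / f radians off the axis. A picture is of the moment at which its call begins: read the wrist's pose just before it. camera_model takes no time and is no camera call; for the wrist camera it gives the pose at the moment of the call.
A pose or a line that the arm cannot do raises arm.PlanningError and nothing moves.
- arm.sign_off(): hands the job in; it is judged then, once.
Trained networks look in the newest picture that a camera, given by its name, has taken for a name from the list of things; names that differ only in an ending like _2 or _b are one class to them, and where a whole thing is asked for, a point or a joint stands for the part that bears it (a point fixed in the world has none). Each returns a list of dicts, best first, with "p" (0 to 1); they miss things now and then, are a little off and sometimes report something else, mostly with a low value. They report only what shows in the picture. A call takes as long as a camera call.
- arm.boxes_of(camera, label): "extent" ([centre column, centre row, width, height] in pixels, round what is visible of it).
- arm.cut_out(camera, label): "pixels" (400x640 bool, what is visible of it) and "extent" ([centre column, centre row, width, height] in pixels, round what is visible of it).
- arm.tip_of(camera, label): "xy" ([column, row] in pixels: a listed point, or the origin of a listed thing).
The state is a dict: "time": time; "qpos": joint angles; "joint_vel": joint speeds; "tau": joint torques, N m; "ee_pos": TCP position; "eef_rot": TCP orientation; "ft_force": force on the tool from outside, world axes, zero at the start; "torque": the same for the moment, N m; "opening": finger opening in mm; "grasp_force": force on a finger pad.
Only numpy, scipy, OpenCV 4.12 (cv2) and the standard library are available. Lean on these libraries where they do the work, as an engineer would, in place of code of your own. Each camera call takes 0.05 s, during which the arm holds its last target. There are 200 camera calls.

### The job

The hand-held data logger has hung and restarts only on its charging cradle: pick it up, turn it so that its contact end faces the cradle's contact block, lay it flat on the cradle, push it fully home against the block and let go of it. Then draw the slim reset stylus out of the wooden tool block, reach its pin through the small round hole in the logger's top face and press the recessed button fully down without leaning hard on it. Finish while still holding it down with the stylus upright in the gripper, the logger still home, and leave everything else where it stands.

Things in the scene. Friction and masses are not known exactly. Their poses are not given: they have to be found in the camera images.
- logger_mid (a point): Centre (half-way up) of the data logger, a grey plastic box 150 long (own x), 60 wide (own y), 34 mm high (z up), 0.22 to 0.37 kg, lying face up on the table. Own +x points to its contact end. The screen lies in the half next to that end, six white keys and the round reset hole in the other. Its flat long sides can be gripped half-way along, from above.
- logger_contacts (a point): Centre of the logger's contact end face (five brass strips), 75 mm from the logger's centre along its own x and 17 mm above its underside. Own x points out of the end face, z up.
- logger_hole (a point): Centre of the mouth of the round reset hole in the logger's top face: 10 mm across, 52 mm from the logger's centre away from the contact end and 14 mm to the side (own +y, left when looking towards the contact end). The white button inside fills the hole, its top 8 mm below the face. Axes as the logger.
- reset (a joint): Travel of the recessed button: 0 up, 0.004 m at the stop (fully down). A spring pushes back with about 1.6 N at first and 4.8 N at the stop. It must never be pressed with more than 40 N.
- cradle_stop (a point): Point on the contact face (five brass contacts) of the charging cradle's contact block, where the centre of the logger's contact end face lies when the logger is home, 23 mm above the table. Own x points into the block, the way the logger is pushed; z up.
- cradle: Charging cradle, fixed, dark plastic. Origin under its centre, x towards the contact block (92 mm wide, 46 mm high, face at x = 72 mm). Flat base plate 196 x 92 x 6 mm, on which the logger lies; open at the other end and beside. Two cheeks, tops 28 mm above the table, leave a 65 mm gap for 32 mm from the contact face, then flare to about 73 mm at 50 mm from it.
- block: Fixed wooden tool block, 190 mm long (own x), 52 mm wide (own y), 45 mm high; origin at the centre of its underside. Four upright tools stand in a row along its length, 46 mm apart, in 8 mm holes.
- stylus: The reset stylus, upright in any one of the block's holes: the only tool with a slim straight metal barrel. Blunt steel pin 5 mm thick, 42 mm long; collar 18 mm across, 5 mm thick, resting on the block; barrel 12 mm thick, 75 mm long, its top 125 mm above the table; 0.04 kg. Origin at the pin's end, z up along the stylus.
- stylus_barrel (a point): Middle of the grip of the stylus, on its axis, 84.5 mm above the pin's end and half-way up the barrel.
- stylus_tip (a point): End of the stylus's pin, on its axis; in the block it is 3 mm above the table.
- lamp_a: Bystander: plug-in lamp module, 46 x 46 x 54 mm. Leave it.
- lamp_b: Bystander: second plug-in lamp module, the same. Leave it.
- calculator: Bystander: flat pocket calculator, 80 x 145 x 14 mm. Leave it.
- mass200: Bystander: small brass weight with a knob, 38 mm across, 38 mm high. Leave it.
- driver_big: Bystander: screwdriver with a fat 29 mm handle, upright in the tool block, top 125 mm above the table. Leave it.
- driver_small: Bystander: screwdriver with a 22 mm handle, upright in the tool block, top 109 mm above the table. Leave it.
- t_key: Bystander: steel key with a 56 mm cross bar, 12 mm thick, upright in the tool block, top 93 mm above the table. Leave it.

How it is judged (in metres and radians):
On the way, in this order (a step that is already met when the one before it is completed fails the run):
1. The logger lies home in the cradle, its contact end against the contact block, and the fingers have let go of it (x of logger_contacts in the frame of cradle_stop above -0.003 m and y of logger_contacts in the frame of cradle_stop between -0.0035 and 0.0035 m and z of logger_contacts in the frame of cradle_stop between -0.003 and 0.003 m and angle between the x axis of logger_contacts and the x axis of cradle_stop, either way round below 0.07 rad and angle between logger_mid's own z axis and vertical below 0.06 rad and contact force between the fingers and logger below 0.1 N), for 0.3 s.
2. The stylus is drawn out of the tool block by the gripper (height (world z) of stylus_tip above 0.05 m and contact force between the fingers and stylus above 1 N), for 0.2 s.
3. The stylus's pin holds the recessed button down through the hole (value of joint reset above 0.003 m and contact force between stylus and logger above 1 N and contact force between the fingers and stylus above 2 N and z of stylus_tip in the frame of logger_hole below -0.009 m and x of stylus_tip in the frame of logger_hole between -0.005 and 0.005 m and y of stylus_tip in the frame of logger_hole between -0.005 and 0.005 m and angle between stylus_tip's own z axis and vertical below 0.26 rad), for 0.3 s.
At the end, for the whole second after the job is handed in: Logger still home (within 3 mm of the contact face, 3.5 mm sideways, 4 degrees, flat); button held at least 3 of its 4 mm down by the stylus's pin through the hole; stylus gripped, within 15 degrees of upright; no bystander moved over 30 mm (all of step 3 and x of logger_contacts in the frame of cradle_stop above -0.003 m and y of logger_contacts in the frame of cradle_stop between -0.0035 and 0.0035 m and z of logger_contacts in the frame of cradle_stop between -0.003 and 0.003 m and angle between the x axis of logger_contacts and the x axis of cradle_stop, either way round below 0.07 rad and angle between logger_mid's own z axis and vertical below 0.06 rad and distance of each of lamp_a, lamp_b, calculator, mass200, driver_big, driver_small, t_key from where it was at the start of the episode below 0.03 m); the arm keeps its last pose, push and grip.
It fails at once if The button or the logger is pressed with more than 40 N by the stylus (contact force between stylus and logger above 40 N).
It fails at once if A bystander is moved by more than 30 mm (distance of any of lamp_a, lamp_b, calculator, mass200, driver_big, driver_small, t_key from where it was at the start of the episode above 0.03 m).
It also fails if it takes over 59 s, if anything falls off the work surface, if the arm or the gripper's body presses on something with over 40 N, if the wrist force passes 120 N, or if a joint passes its speed limit or range.

## Working session

There is one attempt and no reset: what is moved stays moved. The work goes in short steps, each a Python script; the robot and the scene stay as the last script left them, time stands still between calls to the robot, and variables do not carry over. Pictures are saved under pics/ and viewed, at most 14 in all, crops included, and the job is handed in when it is done.

```bash
mkdir -p pics; cat > h.py <<'E'
import numpy as np, cv2
from rig import arm
from scipy.spatial.transform import Rotation as Ro
def cloud(cam,model,depth):
    v,u=np.mgrid[:400,:640]; m=model
    R=np.array(m["R"]);t=np.array(m["t"])
    x=(u-m["cx"])/m["fx"];y=(v-m["cy"])/m["fy"]
    if cam=="wrist":
        r=np.hypot(x,y);k=np.where(r>1e-9,np.tan(np.minimum(r,1.5))/np.maximum(r,1e-9),1);x=x*k;y=y*k
    P=np.stack([x*depth,y*depth,depth],-1)
    return (P-t)@R
def ray(cam,m,uv,z):
    R=np.array(m["R"]);t=np.array(m["t"])
    x=(uv[0]-m["cx"])/m["fx"];y=(uv[1]-m["cy"])/m["fy"]
    if cam=="wrist":
        r=np.hypot(x,y);k=np.tan(r)/max(r,1e-9);x*=k;y*=k
    d=np.array([x,y,1])@R;o=-t@R
    return o+d*(z-o[2])/d[2]
def down(yaw): # tool z down, tool y at angle yaw (world)
    y=np.array([np.cos(yaw),np.sin(yaw),0]);z=np.array([0,0,-1.]);x=np.cross(y,z)
    return Ro.from_matrix(np.stack([x,y,z],1)).as_quat()
E
python3 - <<'E'
from h import *
for c in ["scene","side","wrist"]:
    m=arm.camera_model(c);p,d=arm.camera(c);cv2.imwrite(f"pics/{c}0.png",p[:,:,::-1]);
    np.savez(f"{c}0.npz",p=p,d=d,**{k:np.array(v) for k,v in m.items()})
    print(c,-np.array(m["t"])@np.array(m["R"]))
    for l in ["logger_mid","logger_contacts","logger_hole","cradle_stop","cradle","block","stylus","stylus_barrel","stylus_tip"]:
        print(c,l,[(round(r["p"],2),np.round(r["xy"])) for r in arm.tip_of(c,l)[:2]])
print(arm.state())
E
```

```text
scene [1082.19440086  199.9652426   473.72180062]
scene logger_mid [(0.81, array([306., 237.]))]
scene logger_contacts [(0.92, array([340., 247.]))]
scene logger_hole [(0.6, array([214., 266.])), (0.57, array([281., 227.]))]
scene cradle_stop [(0.55, array([484., 264.])), (0.38, array([305., 240.]))]
scene cradle [(0.85, array([473., 246.]))]
scene block [(0.75, array([212., 196.]))]
scene stylus []
scene stylus_barrel [(0.78, array([182., 179.]))]
scene stylus_tip [(0.35, array([210., 195.]))]
side [ 238.83273624 -613.26217105  750.2537563 ]
side logger_mid [(0.84, array([363., 224.]))]
side logger_contacts [(0.66, array([428., 255.])), (0.62, array([339., 206.]))]
side logger_hole [(0.86, array([373., 232.])), (0.19, array([253., 215.]))]
side cradle_stop [(0.64, array([288., 155.]))]
side cradle [(0.91, array([267., 171.]))]
side block []
side stylus [(0.82, array([424., 324.]))]
side stylus_barrel [(0.6, array([434., 302.]))]
side stylus_tip [(0.5, array([424., 325.])), (0.47, array([263., 172.]))]
wrist [524.98487804  70.17134684 373.96274669]
wrist logger_mid [(0.61, array([401
[... 346 characters left out ...]
'qpos': array([-7.02961919e-02,  5.22143932e-02,  1.40070783e+00, -2.32689755e-05,
        1.68859994e+00, -7.02922610e-02]), 'joint_vel': array([-1.29520141e-03,  5.86555399e-04, -2.48616291e-05,  1.48350031e-05,
        1.41077682e-03, -3.06126409e-03]), 'tau': array([ 4.01865955e-04, -3.81515872e+01, -3.60317516e+01, -9.15853957e-05,
        5.42994394e-05,  2.51354265e-05]), 'ee_pos': array([5.25019078e+02, 1.64379107e-02, 2.02211843e+02]), 'eef_rot': array([7.07109138e-01, 7.07104424e-01, 1.43871084e-05, 3.41872368e-05]), 'ft_force': array([ 0.01210048, -1.40700335, -0.1111944 ]), 'torque': array([-0.02048144,  0.01160242,  0.00026831]), 'grasp_force': 0.0, 'opening': 85.38394372017349}
```

```bash
python3 -c "
import cv2,numpy as np
a=cv2.imread('pics/scene0.png');b=cv2.imread('pics/wrist0.png')
cv2.imwrite('pics/b.png',b)"
```

```text
(no output)
```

View pics/scene0.png

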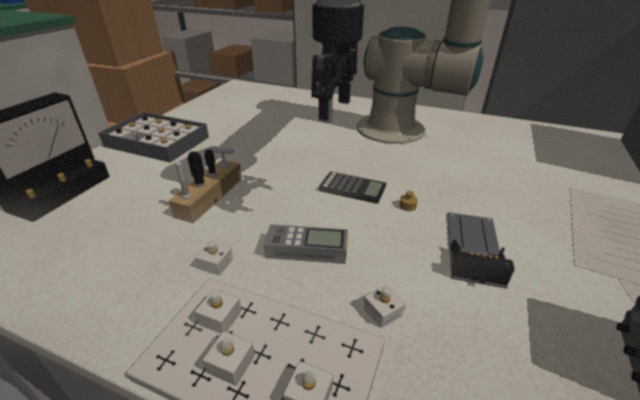

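View pics/side0.png

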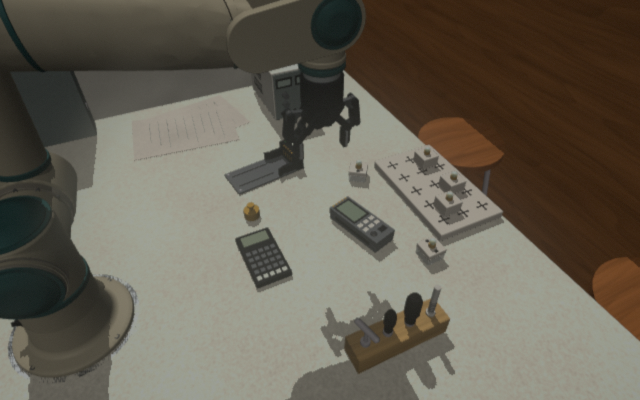

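View pics/wrist0.png

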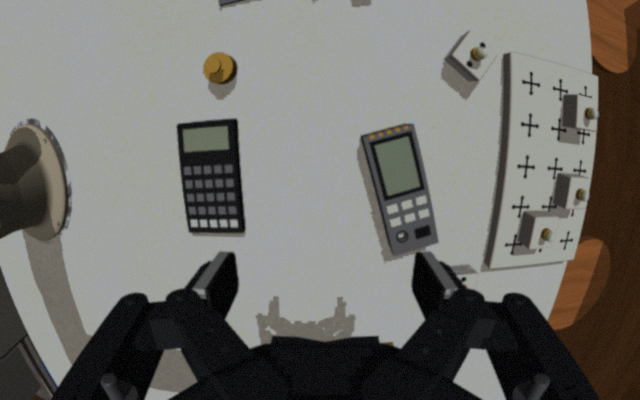

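Scene: the logger is at (306,240) with its contacts towards +y, and the cradle is at (480,250) with its block towards the camera (+x). The stylus is the slim metal rod at the end of the tool block: scene (182,180), side (435,300). In the wrist view the logger's hole is at (402,237) and its contact end at (388,130).

```bash
cat >> h.py <<'E'
def rect(P,mask,zlo,zhi):
    q=P[mask&(P[...,2]>zlo)&(P[...,2]<zhi)][:,:2].astype(np.float32)
    (c,s,a)=cv2.minAreaRect(q); b=cv2.boxPoints((c,s,a))
    e=b[1]-b[0];f=b[2]-b[1]; l=e if np.hypot(*e)>np.hypot(*f) else f
    return np.array(c),sorted(s),np.degrees(np.arctan2(l[1],l[0])),len(q)
E
python3 - <<'E'
from h import *
for c in ["scene","side","wrist"]:
    f=np.load(f"{c}0.npz");P=cloud(c,f,f["d"]);ok=f["d"]>0
    print(c,"table z",np.median(P[ok&(abs(P[...,2])<20)][:,2]))
    arm.camera(c)
    for l,lo,hi in [("logger_mid",25,45),("cradle",2,14),("cradle",35,55),("block",38,52),("stylus",55,140),("lamp_a",0,60),("mass200",0,60),("calculator",5,30)]:
        for r in arm.cut_out(c,l)[:3]:
            try: print(c,l,lo,round(r["p"],2),rect(P,r["pixels"]&ok,lo,hi),np.median(P[r["pixels"]&ok],0))
            except Exception as e: print(c,l,"x")
f=np.load("wrist0.npz");
for uv in [(388,130),(403,237)]: print(ray("wrist",f,uv,34))
f=np.load("side0.npz"); print("stylus",ray("side",f,(436,289),125))
f=np.load("scene0.npz"); print("stylus",ray("scene",f,(181,164),125))
E
```

```text
scene table z -0.3352398444787074
scene logger_mid 25 0.56 (array([618.0567627 , -15.18366241]), [63.56475067138672, 150.8882598876953], np.float32(-74.07293), 2026) [631.11943234 -10.53758     33.18616937]
scene cradle 2 0.94 (array([490.27114868, 278.28637695]), [92.1429214477539, 205.99803161621094], np.float32(8.07699), 2097) [527.78726344 281.21042573   6.65602036]
scene cradle 2 0.48 (array([645.61022949,  -6.37038422]), [9.734172821044922, 150.3409423828125], np.float32(-71.07283), 367) [631.26801507 -10.40772104  33.15969649]
scene cradle 35 0.94 (array([568.41986084, 289.49945068]), [26.681509017944336, 91.5677719116211], np.float32(-82.16626), 802) [527.78726344 281.21042573   6.65602036]
scene cradle 35 0.48 (array([620.03192139, -14.27852631]), [55.2781867980957, 140.65525817871094], np.float32(-74.68093), 176) [631.26801507 -10.40772104  33.15969649]
scene block 38 0.76 (array([ 538.68695068, -292.60418701]), [54.337440490722656, 192.37782287597656], np.float32(0.02499484), 945) [ 569.86111578 -269.5864011    35.78891134]
scene stylus 55 0.58 (array([ 609.97320557, -290.
[... 3811 characters left out ...]
9504264]
wrist lamp_a 0 0.86 (array([705.2008667 , 150.86853027]), [46.660308837890625, 56.827213287353516], np.float32(-36.73749), 1600) [695.63607453 149.84178466  31.75135936]
wrist mass200 0 0.82 (array([400.1925354 , 132.35578918]), [37.03828048706055, 37.0430908203125], np.float32(73.57068), 862) [404.54911437 130.37032854  22.17083137]
wrist calculator 5 0.79 (array([380.5958252 ,  -1.92765045]), [80.62149047851562, 145.6424560546875], np.float32(-88.88638), 6548) [384.35342573   3.23250493  14.13416504]
[594.59078429  56.41856866  34.        ]
[619.76425045 -70.16755714  34.        ]
stylus [ 604.30498427 -295.00795516  125.        ]
stylus [ 610.73328422 -282.64095038  125.        ]
```

```bash
python3 - <<'E'
from h import *
arm.move_to([425,269,230],down(np.radians(-82)))
m=arm.camera_model("wrist");p,d=arm.camera("wrist");cv2.imwrite("pics/w1.png",p[:,:,::-1])
np.savez("w1.npz",p=p,d=d,**{k:np.array(v) for k,v in m.items()})
P=cloud("wrist",m,d);ok=d>0
box=ok&(abs(P[...,0]-490)<140)&(abs(P[...,1]-280)<80)
print("table",np.median(P[box&(abs(P[...,2])<4)][:,2]))
for lo,hi in [(4,9),(22,31),(41,52),(4,52)]: print(lo,rect(P,box,lo,hi))
for r in arm.cut_out("wrist","cradle")[:1]:
    for lo,hi in [(4,9),(22,31),(41,52),(4,52)]: print(r["p"],lo,rect(P,r["pixels"]&ok,lo,hi))
for r in arm.tip_of("wrist","cradle_stop"): print(r["p"],r["xy"],ray("wrist",m,r["xy"],23))
# top-down height map in cradle frame
a=np.radians(8);u=np.array([np.cos(a),np.sin(a)]);n=np.array([-u[1],u[0]])
q=P[box];X=(q[:,:2]-[484,278])@u;Y=(q[:,:2]-[484,278])@n
for y0 in (-38,0,38):
    s=(abs(Y-y0)<5);
    for k in ((X>55)&(q[:,2]>41),(q[:,2]>4)&(q[:,2]<9)): print(y0,np.percentile(X[s&k],[1,5,50,95,99]).round(1))
for x0 in (48,60,-60,85):
    s=abs(X-x0)<4
    for lo,hi in((4,9),(24,31),(41,50)):
        k=Y[s&(q[:,2]>lo)&(q[:,2]<hi)]
        if len(k): print(x0,lo,len(k),k.min().round(1),k.max().round(1),"inner",k[k<0].max() if (k<0).any() else 0,k[k>0].min() if (k>0).any() else 0)
print(arm.state()["time"])
E
```

```text
table 0.057670147486638276
4 (array([471.18185425, 275.74737549]), [92.65319061279297, 171.14303588867188], np.float32(8.166627), 8610)
22 (array([548.42687988, 287.20440674]), [86.21434020996094, 90.57820129394531], np.float32(-81.92927), 709)
41 (array([566.74499512, 289.71972656]), [24.767501831054688, 91.48385620117188], np.float32(-81.40689), 1594)
4 (array([489.15072632, 278.3260498 ]), [92.65319061279297, 207.44898986816406], np.float32(8.166628), 11216)
0.78 4 (array([471.86749268, 276.23046875]), [91.69307708740234, 169.40948486328125], np.float32(8.437624), 8457)
0.78 22 (array([548.30749512, 287.48983765]), [86.3861083984375, 88.58937072753906], np.float32(-81.70564), 699)
0.78 41 (array([566.66125488, 289.61065674]), [24.76557731628418, 91.25634002685547], np.float32(-81.21442), 1572)
0.78 4 (array([489.87698364, 278.76260376]), [91.98484802246094, 205.87283325195312], np.float32(8.275325), 11029)
0.69 [325.0, 68.3] [552.88925622 286.59120869  23.        ]
-38 [71.9 72.6 83.3 94.4 96.2]
-38 [-95.8 -90.9 -32.7  22.5  32.7]
0 [72.2 73.2 83.9 94.1 95.6]
0 [-96.6 -88.8  -6.   64.7  71.2]
38 [71.6 72.  82.1 92.9 94.3]
38 [-97.5 -92.6 -34.1  21.1  30.1]
48 4 346 -46.6 45.7 inner -1.1051008815747279 0.13647412893336217
48 24 97 -41.6 41.9 inner -32.28588736240692 33.171783696399224
60 4 327 -45.3 45.6 inner -1.08627129626328 0.15114189869616546
60 24 108 -41.6 42.9 inner -33.008899517960565 33.221281228083136
-60 4 415 -45.7 44.3 inner -0.0007373054661955922 1.286040914995773
85 41 533 -45.6 45.7 inner -1.0540801336224914 0.06280191017043316
4.7333
```

View pics/w1.png

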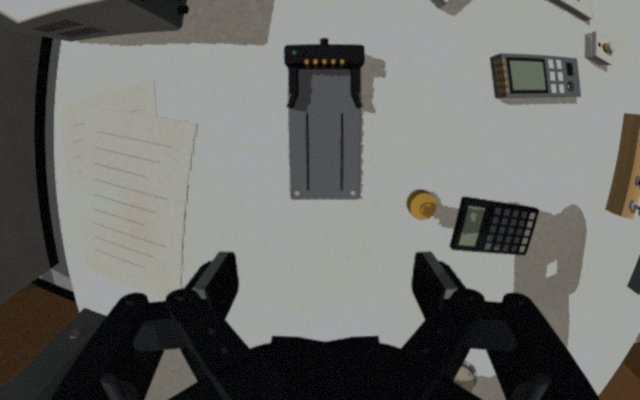

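Wrist view: the cradle spans (325,55)–(325,195), with its contact block at the far end. That fits centre (484,278) and yaw 8.1°. Next, measure the logger from near and grip it.

```bash
python3 - <<'E'
from h import *
arm.move_to([617,-15,130],down(np.radians(16.4)))
m=arm.camera_model("wrist");p,d=arm.camera("wrist")
P=cloud("wrist",m,d);ok=d>0
box=ok&(abs(P[...,0]-617)<70)&(abs(P[...,1]+15)<100)
c,s,a,n=rect(P,box,30,38);print(c,s,a,n)
print([(r["p"],ray("wrist",m,r["xy"],34)) for r in arm.tip_of("wrist","logger_hole")[:2]])
a=a%180
if abs(a-106.4)<3 and np.hypot(*(c-[617,-15]))<5 and abs(s[1]-150)<5:
    q=down(np.radians(a-90))
    arm.move_to([c[0],c[1],90],q); arm.move_straight([c[0],c[1],1],120)
    arm.move_gripper(40); print(arm.state()["opening"],arm.state()["grasp_force"],arm.state()["ee_pos"])
    arm.move_straight([c[0],c[1],70],120)
    st=arm.state();print(st["opening"],st["grasp_force"],st["ft_force"],st["time"])
m=arm.camera_model("wrist");p,d=arm.camera("wrist");cv2.imwrite("pics/w2.png",p[:,:,::-1])
E
```

```text
[616.65557861 -16.14333344] [60.39482116699219, 151.16976928710938] -73.02056 10477
[(0.57, array([619.92997641, -70.20429855,  34.        ]))]
39.66455881482091 5.181093815190252 [617.38989196 -16.56418078   3.40653734]
40.27593776713214 0.0 [ 0.56292372 -0.79471291  0.62262572] 9.2167
```

View pics/w2.png

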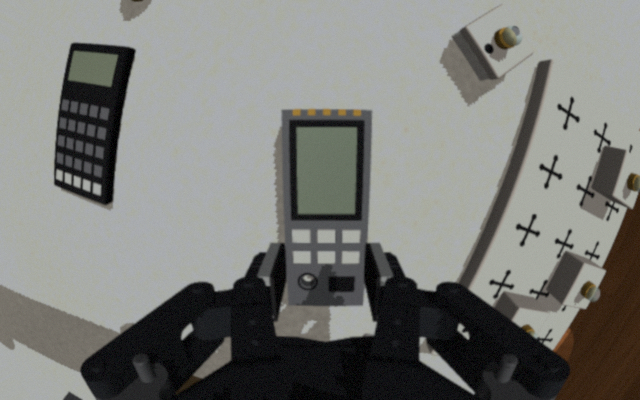

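The logger fills (285–370, 110–305) and looks as if it is still on the table, with the fingers on either side of it. I'll check the depth and the side camera.

```bash
python3 - <<'E'
from h import *
m=arm.camera_model("wrist");print(m["fx"]);st=arm.state();print(st["opening"],st["ee_pos"])
p,d=arm.camera("wrist");P=cloud("wrist",m,d)
for uv in [(325,165),(325,115),(325,300),(268,280),(382,275),(290,200),(365,200)]: print(uv,P[uv[1],uv[0]].round(1),d[uv[1],uv[0]])
p,d=arm.camera("side");cv2.imwrite("pics/s2.png",cv2.resize(p[100:300,250:500,::-1],(750,600)))
E
```

```text
309.70691628693146
40.25996109497135 [615.91554611 -16.05609506  68.59618712]
(325, 165) [604.9  20.   35.1] 206.24919
(325, 115) [595.1  51.9  35. ] 197.12495
(325, 300) [636.1 -81.7  34.1] 236.53777
(268, 280) [592.2 -13.8 136.6] 116.59553
(382, 275) [6.345e+02 4.000e-01 1.346e+02] 118.11886
(290, 200) [588.9 -10.6  34.2] 213.8914
(365, 200) [638.8   4.6  33.6] 214.46222
```

View pics/s2.png

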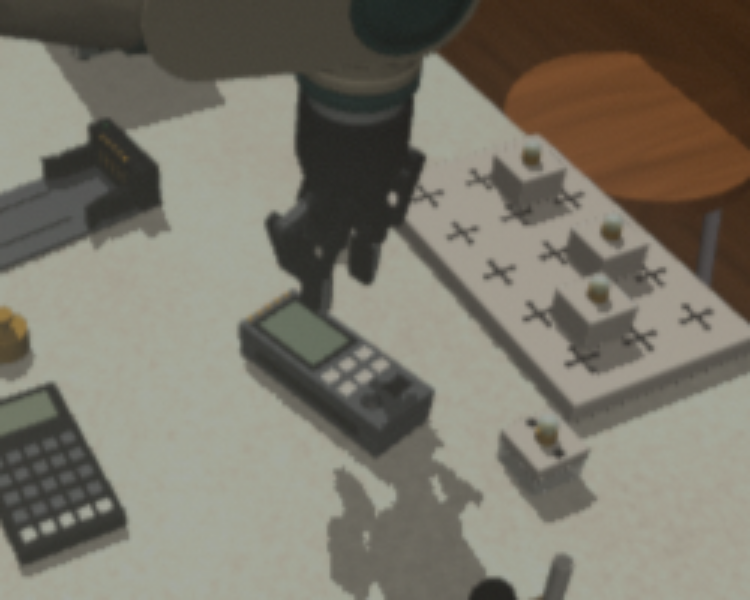

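Not gripped: the logger is still flat on the table. I'll repeat the grip step by step to see what happens.

```bash
python3 - <<'E'
from h import *
arm.move_gripper(85)
st=arm.state();print(st["opening"],arm.grip_point_offset)
m=arm.camera_model("wrist");p,d=arm.camera("wrist");P=cloud("wrist",m,d)
box=(d>0)&(abs(P[...,0]-617)<70)&(abs(P[...,1]+15)<100)
c,s,a,n=rect(P,box,30,38);print(c,s,a%180)
q=down(np.radians(a%180-90))
arm.move_to([c[0],c[1],60],q); arm.move_straight([c[0],c[1],1],100)
def sh(t):
    st=arm.state();print(t,round(st["opening"],1),round(st["grasp_force"],1),st["ee_pos"].round(1),st["ft_force"].round(1))
sh("down")
for o in (70,64,60,57):
    arm.move_gripper(o);sh(o)
p,d=arm.camera("side");cv2.imwrite("pics/s3.png",cv2.resize(p[120:280,280:440,::-1],(600,600)))
print(arm.state()["time"])
E
```

```text
85.05737776077316 18.700000000000003
[616.71960449 -15.68953705] [60.71119689941406, 150.28567504882812] 106.801285
down 84.9 0.0 [617.2 -15.7   1.6] [ 0.1 -0.2 -0.3]
70 70.0 0.0 [617.1 -15.7   1.6] [-0.2  0.8  0.7]
64 64.1 0.0 [616.8 -15.7   1.1] [ 0.3  0.4 -0. ]
60 60.1 0.0 [616.7 -15.7   1. ] [ 0.3 -0.3 -1. ]
57 57.1 0.0 [616.7 -15.7   1. ] [-0.2 -0.3  0.5]
11.9417
```

View pics/s3.png

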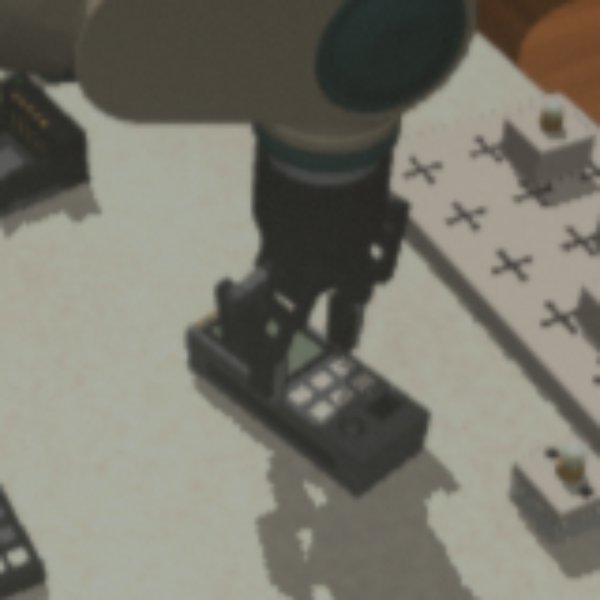

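At 57 mm the fingers straddle the logger without touching it. The reported opening or the logger's waist must be smaller than I assumed, so I'll close fully.

```bash
python3 - <<'E'
from h import *
def sh(t):
    st=arm.state();print(t,round(st["opening"],1),round(st["grasp_force"],1),st["ee_pos"].round(1),st["ft_force"].round(1))
for o in (45,0):
    arm.move_gripper(o);sh(o)
x,y,z=arm.state()["ee_pos"]
arm.move_straight([x,y,60],100);arm.pause(.1);sh("up")
p,d=arm.camera("side");cv2.imwrite("pics/s4.png",cv2.resize(p[120:280,280:440,::-1],(600,600)))
print(arm.state()["time"])
E
```

```text
45 45.2 4.0 [617.4 -15.9   2.7] [-3.   0.2  7.7]
0 0.2 7.8 [618.9 -16.2   4.9] [-3.1 -1.8 15.3]
up -0.1 0.0 [618.2 -16.2  58.7] [ 0.3 -0.4 -0.6]
13.6
```

View pics/s4.png

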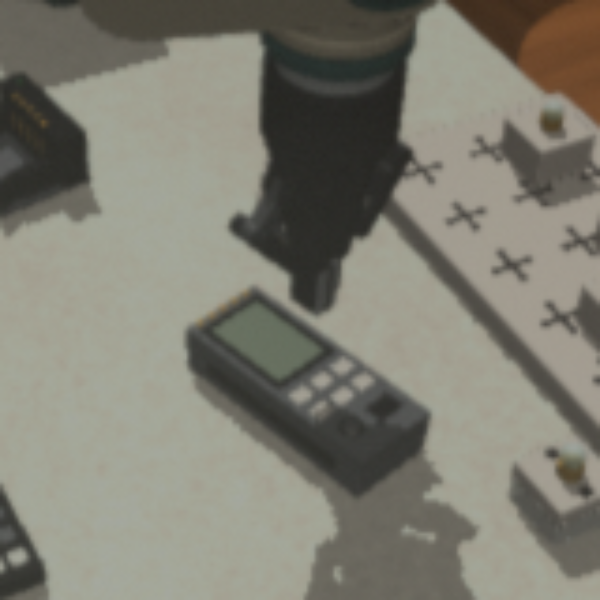

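```bash
python3 - <<'E'
from h import *
m=arm.camera_model("side");R=np.array(m["R"]);t=np.array(m["t"])
for z in (58.7,70,80,90):
    c=R@np.array([618.2,-16.2,z])+t;u=c[0]/c[2]*m["fx"]+m["cx"];v=c[1]/c[2]*m["fy"]+m["cy"]
    print(z,((u-280)*3.75).round(),((v-120)*3.75).round())
p,d=arm.camera("side");P=cloud("side",m,d)
k=(d>0)&(np.hypot(P[...,0]-618,P[...,1]+16)<30)&(P[...,2]>42)
print(np.percentile(P[k][:,2],[0,1,3,10]))
print(P[k][np.argsort(P[k][:,2])[:6]].round(0))
E
```

```text
58.7 307.0 341.0
70 308.0 328.0
80 309.0 316.0
90 310.0 304.0
[ 88.67247142  97.38800503 102.57337753 120.85851373]
[[616. -21.  89.]
 [617. -24.  91.]
 [622. -25.  93.]
 [627. -24.  93.]
 [618. -27.  93.]
 [615. -23.  94.]]
```

The tips really stand about 29 mm behind the reported TCP when shut. Both the depth image and the contact on the logger's top show it, so I'll allow for that in z.

```bash
cat >> h.py <<'E'
def sh(t):
    st=arm.state();print(t,round(st["time"],1),round(st["opening"],1),round(st["grasp_force"],1),st["ee_pos"].round(1),st["ft_force"].round(1))
def snap(name=None):
    m=arm.camera_model("wrist");p,d=arm.camera("wrist")
    if name: cv2.imwrite(f"pics/{name}.png",p[:,:,::-1])
    return m,d,cloud("wrist",m,d)
E
python3 - <<'E'
from h import *
arm.move_gripper(85)
m,d,P=snap()
box=(d>0)&(abs(P[...,0]-617)<70)&(abs(P[...,1]+15)<100)
c,s,a,n=rect(P,box,30,38);print(c,s,a%180)
assert abs(a%180-106.8)<2 and abs(s[1]-150)<4
q=down(np.radians(a%180-90))
arm.move_straight([c[0],c[1],-5],150,q); sh("mid")
arm.move_straight([c[0],c[1],-29],60); sh("down")
arm.move_gripper(45);sh("grip")
if arm.state()["opening"]>55:
    arm.move_straight([c[0],c[1],40],150);sh("up")
E
```

```text
[616.55578613 -15.48086548] [60.96699142456055, 150.34957885742188] 106.86624
mid 15.1 85.0 0.0 [617.  -15.5  -4.2] [-0.  -0.1 -0.4]
down 15.6 85.0 0.0 [616.4 -15.4 -29.3] [-0.3 -0.6  0.4]
grip 16.0 59.0 66.9 [617.1 -15.6 -28.2] [-0.3  0.7  3.2]
up 16.6 58.9 66.4 [615.8 -15.4  38.7] [ 0.2 -0.2 -3. ]
```

```bash
python3 - <<'E'
from h import *
a=np.radians(8.2);u=np.array([np.cos(a),np.sin(a)]);home=np.array([484,278])+u*(-3)
q=down(a-np.pi/2)
def pt(s,z): return [*(home+u*s),z]
arm.move_to(pt(-55,40),q);sh("over")
arm.move_straight(pt(-55,-21.5),120);sh("low")
arm.move_straight(pt(-8,-21.5),80);sh("in")
for s in (-3,0,2,4,6):
    arm.move_straight(pt(s,-22.5),30);sh(s)
    f=arm.state()["ft_force"][:2]@u
    if f<-12: break
arm.move_gripper(85);sh("open")
x,y,z=arm.state()["ee_pos"]
arm.move_straight(pt(-3,60),150);sh("up")
m,d,P=snap("w3")
box=(d>0)&(abs(P[...,0]-490)<140)&(abs(P[...,1]-280)<50)
X=(P[...,:2]-[484,278])@u;n=np.array([-u[1],u[0]])
print(rect(P,box&(X<68),36,44),home)
for k in("logger_hole","logger_contacts"):print([(r["p"],ray("wrist",m,r["xy"],40)) for r in arm.tip_of("wrist",k)[:2]])
E
```

```text
over 18.6 58.9 66.3 [426.8 269.5  39.8] [-0.5  0.2 -2.2]
low 19.2 59.1 67.2 [426.7 269.6 -21.7] [-0.5  0.7 -3.3]
in 20.0 59.2 67.2 [472.7 276.3 -21.7] [ 0.3  0.3 -2.9]
-3 20.3 58.7 67.4 [478.3 277.2 -22.3] [ 0.4  0.  -2.4]
0 20.5 58.7 67.4 [481.  277.6 -22.5] [-0.8  0.2 -1.1]
2 20.8 59.2 68.4 [480.8 277.5 -22.5] [-13.6  -3.8   6.7]
open 21.2 85.0 0.0 [483.5 278.  -22.2] [-0.1 -0.3  0.1]
up 21.9 85.0 0.0 [477.6 276.9  59.1] [-0.7 -0.3 -0.5]
(array([478.47494507, 276.97143555]), [60.697059631347656, 147.09669494628906], np.float32(8.348287), 18432) [481.03067131 277.5721132 ]
[(0.97, array([425.58758678, 283.30072269,  40.        ]))]
[(0.86, array([555.16240707, 287.85784274,  40.        ]))]
```

View pics/w3.png

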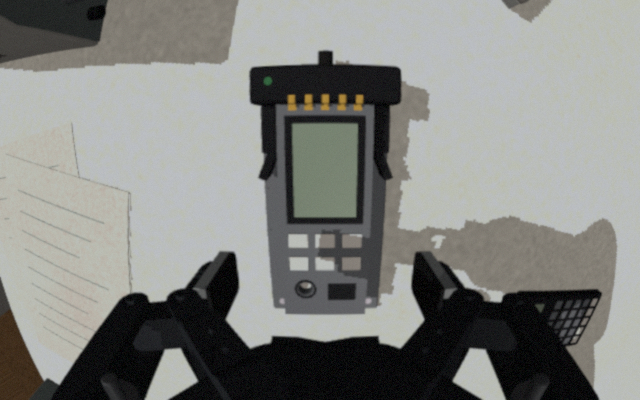

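The logger is seated: its contacts meet the block at (325,103), the hole is at (305,289) and the green LED is on. Next is the stylus. I'll hover over it, locate it, and check where the gripper body and finger tips really are.

```bash
python3 - <<'E'
from h import *
q=down(-np.pi/2)
arm.move_straight([500,100,120],300)
arm.move_to([560,-293,150],q);sh("hover")
m,d,P=snap("w4")
np.savez("w4.npz",P=P,d=d)
ee=arm.state()["ee_pos"]
rel=P-ee
pal=(d>0)&(d<200)
v,u=np.mgrid[:400,:640]
k=pal&(v>335)&(u>270)&(u<370);print("palm",np.percentile(rel[k][:,2],[0,2,10,50]),np.median(rel[k],0))
k=pal&(v>240)&(v<330)&(rel[...,2]>0);print("fingers",np.percentile(rel[k][:,2],[0,2,5]),rel[k][np.argsort(rel[k][:,2])[:3]])
b=(d>0)&(abs(P[...,1]+293)<22)&(P[...,0]>587)&(P[...,0]<630)
for lo,hi in((112,135),(60,110)):
    z=P[b&(P[...,2]>lo)&(P[...,2]<hi)]
    if len(z):print(lo,len(z),z.mean(0),z.min(0),z.max(0))
for l in("stylus_barrel","stylus"):
    print(l,[(r["p"],r["xy"],ray("wrist",m,r["xy"],87.5)) for r in arm.tip_of("wrist",l)[:2]])
E
```

```text
hover 24.3 85.1 0.0 [ 560.5 -291.5  149.9] [ 0.5 -0.3 -0. ]
palm [100.78752474 102.51205709 105.206136   115.88589027] [ 10.91391501   0.87006487 115.88589027]
fingers [40.97102216 46.89202469 50.86334309] [[  0.38464628  43.01462009  40.97102216]
 [ -4.69337868 -42.9522345   41.25184362]
 [ -4.42388169 -43.30720562  41.76084602]]
112 284 [ 607.32960658 -293.38902222  124.43238528] [ 601.11451757 -298.76240204  113.0845637 ] [ 612.77446668 -287.85197259  126.98337791]
60 79 [ 611.62443896 -292.93106293   87.87314457] [ 606.11721233 -299.38159791   66.86519936] [ 613.1582216  -287.08062709  108.39293881]
stylus_barrel [(0.89, [328.0, 146.6], array([ 607.55132672, -293.95597907,   87.5       ])), (0.45, [196.7, 45.1], array([ 692.30545666, -190.31588574,   87.5       ]))]
stylus [(0.82, [325.6, 138.7], array([ 613.56187737, -292.11921246,   87.5       ]))]
```

View pics/w4.png

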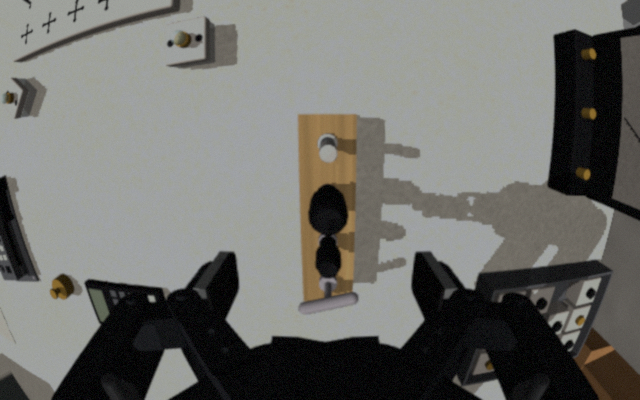

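Wrist view: the stylus is the slim barrel at (328,145), beside the large black driver at (328,208). The palm is 101 mm above the reported TCP, so the whole tool is shifted about 28 mm and will clear the drivers.

```bash
python3 - <<'E'
from h import *
q=down(-np.pi/2)
arm.move_straight([607.2,-293.3,150],200,q)
arm.move_straight([607.2,-293.3,42],120);sh("down")
arm.move_gripper(0);sh("grip")
g=arm.state()["ee_pos"]
if arm.state()["opening"]>8:
    arm.move_straight([607.2,-293.3,160],120);sh("up")
    arm.move_straight([560,-150,160],300);
    arm.move_to([440,180,160],down(np.radians(-81.8)));sh("near")
    m,d,P=snap("w5");ee=arm.state()["ee_pos"]
    np.savez("w5.npz",P=P,d=d,ee=ee,g=g)
    rel=P-ee
    k=(d>0)&(np.hypot(rel[...,0],rel[...,1])<25)&(rel[...,2]<28)&(rel[...,2]>-60)
    for lo in range(-60,30,10):
        z=rel[k&(rel[...,2]>=lo)&(rel[...,2]<lo+10)]
        if len(z)>3: print(lo,len(z),z.mean(0).round(1),z.min(0).round(1),z.max(0).round(1))
    print([(r["p"],r["xy"],ray("wrist",m,r["xy"],ee[2]-39)-ee) for r in arm.tip_of("wrist","stylus_tip")[:2]])
E
```

```text
down 25.9 85.4 0.0 [ 607.8 -293.7   43.3] [0.8 0.  0.3]
grip 26.5 10.5 58.4 [ 607.3 -293.4   42.2] [ 0.5 -0.3  0.9]
up 27.7 10.7 58.4 [ 606.8 -293.1  158.7] [-0.4  0.5 -1.1]
near 29.6 10.4 58.4 [440.7 179.2 160. ] [-0.6 -0.3 -0.3]
-40 29 [  1.8  -0.  -34.9] [  0.4  -2.3 -38.8] [  2.8   2.  -30.4]
-30 32 [  1.7  -0.1 -25.6] [  0.2  -2.2 -29.7] [  2.9   1.9 -20.2]
-20 25 [  1.8   0.1 -17.1] [  0.6  -2.1 -19.3] [  2.6   1.9 -14.1]
0 285 [5.1 0.6 7.6] [-1.4 -8.3  3.3] [8.9 8.7 9.9]
10 116 [ 4.7  0.6 14.9] [ 1.1 -5.4 10.2] [ 6.5  6.  19.9]
20 140 [ 4.9  0.7 24. ] [ 1.7 -4.5 20. ] [ 6.8  5.6 28. ]
[(0.96, [323.7, 218.3], array([ -2.08378626,   0.39211574, -39.        ]))]
```

View pics/w5.png

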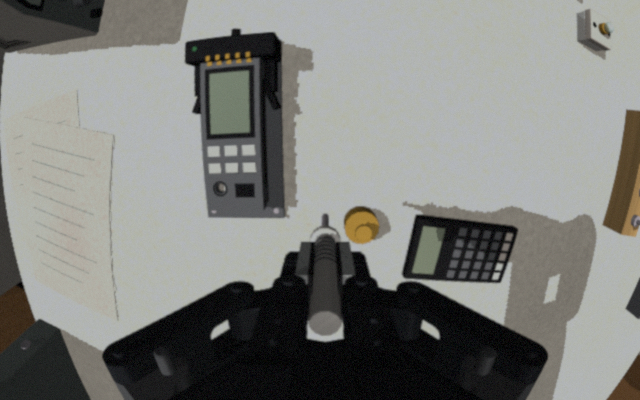

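The stylus is held straight with its pin at (325,218), and its axis matches the TCP xy. The hole is visible at (220,187). I'll hover over it and measure again.

```bash
python3 - <<'E'
from h import *
q=down(np.radians(-81.8))
a=np.radians(8.2);u=np.array([np.cos(a),np.sin(a)]);n=np.array([-u[1],u[0]])
m,d,P=snap()
print("A",[(r["p"],ray("wrist",m,r["xy"],40)) for r in arm.tip_of("wrist","logger_hole")[:2]])
def top(P,d):
    X=(P[...,:2]-[484,278])@u;Y=(P[...,:2]-[484,278])@n
    k=(d>0)&(abs(Y)<45)&(X<40)&(X>-120)
    return rect(P,k,36,44)
c,s,b,_=top(P,d);print(c,s,b)
arm.move_to([427,284,112],q);sh("hov")
m,d,P=snap("w6");ee=arm.state()["ee_pos"]
print("B",[(r["p"],r["xy"],ray("wrist",m,r["xy"],40)) for r in arm.tip_of("wrist","logger_hole")[:2]])
c,s,b,_=top(P,d);print(c,s,b,"rear end",c-u*s[1]/2,"hole est",c-u*s[1]/2+23*u+14*n)
# dark disc = points lower than face
X=(P[...,:2]-[426.5,283.7]);k=(d>0)&(np.hypot(X[...,0],X[...,1])<12)
z=P[k&(P[...,2]<37)&(P[...,2]>25)];print("below face",len(z),z.mean(0) if len(z) else 0,ee)
p,d2=arm.camera("side");cv2.imwrite("pics/s6.png",cv2.resize(p[100:200,200:325,::-1],(750,600),interpolation=cv2.INTER_CUBIC))
ms=arm.camera_model("side")
print("side",[(r["p"],r["xy"],ray("side",ms,r["xy"],40)) for r in arm.tip_of("side","logger_hole")[:2]])
arm.camera("scene");ms=arm.camera_model("scene")
print("scene",[(r["p"],r["xy"],ray("scene",ms,r["xy"],40)) for r in arm.tip_of("scene","logger_hole")[:2]])
print("scene tip",[(r["p"],r["xy"],ray("scene",ms,r["xy"],ee[2]-39)) for r in arm.tip_of("scene","stylus_tip")[:2]])
E
```

```text
A [(0.94, array([427.79207718, 285.12102442,  40.        ]))]
[464.80993652 275.20129395] [61.21396255493164, 118.75389099121094] 8.15598
hov 30.4 10.8 58.4 [426.8 284.2 111.6] [ 0.1 -1.3  0.1]
B [(0.91, [324.4, 204.2], array([425.76510466, 284.18052648,  40.        ]))]
[465.21289062 275.26000977] [60.70709228515625, 117.96153259277344] 8.197261 rear end [406.83513006 266.84764596] hole est [427.6031783  283.98497867]
below face 92 [425.65170436 283.73000796  32.24604477] [427.33818121 283.75423048 112.23873593]
side [(0.71, [244.6, 162.1], array([439.20133627, 291.97649988,  40.        ]))]
scene [(0.71, [480.2, 212.1], array([422.9752274 , 277.96669618,  40.        ]))]
scene tip [(0.62, [488.8, 199.8], array([424.96942181, 285.53147999,  73.23873593]))]
```

View pics/w6.png

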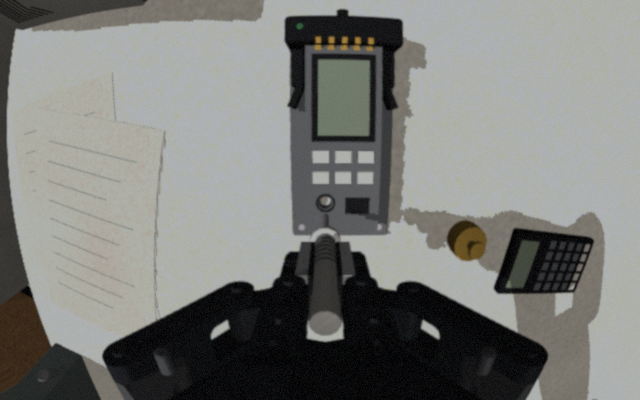

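The hole is at about (427.0, 284.0): the rear edge, the network and the depth agree within 1–2 mm. I'll lower in steps and watch the force.

```bash
python3 - <<'E'
from h import *
X,Y=427.0,284.0
arm.move_straight([X,Y,85],60)
for z in (80,77,74.5,72.5,71,70,69,68,67,66,65.5,65):
    arm.move_straight([X,Y,z],20);arm.pause(.1)
    f=np.mean([arm.state()["ft_force"] for _ in range(3)],0);sh(z)
    if f[2]>5.5 or (z>74 and f[2]>3): break
snap("w7")
E
```

```text
80 31.8 10.3 58.4 [427.  284.1  80.1] [-0.1 -0.1  0. ]
77 32.2 10.3 58.4 [427. 284.  77.] [ 0.9  0.4 -0.9]
74.5 32.6 10.5 58.4 [427.  284.   74.5] [ 0.7  0.2 -0.1]
72.5 32.9 10.5 58.4 [427.  284.   72.5] [-0.3  0.3 -1.1]
71 33.3 10.5 58.4 [427.1 284.1  71.1] [-0.1  0.4  1. ]
70 33.6 10.7 58.4 [427.1 284.   70.2] [-0.1 -0.2  2.2]
69 34.0 10.9 58.4 [427.1 284.1  69.2] [0.3 0.8 3.7]
68 34.3 10.6 58.4 [427.1 284.1  68.1] [1.1 0.5 3.7]
67 34.7 10.8 58.4 [427.1 284.1  67.1] [-0.4  0.4  4. ]
66 35.0 10.8 59.0 [427.3 284.1  66.8] [-1.3  0.7  7.4]
```

View pics/w7.png

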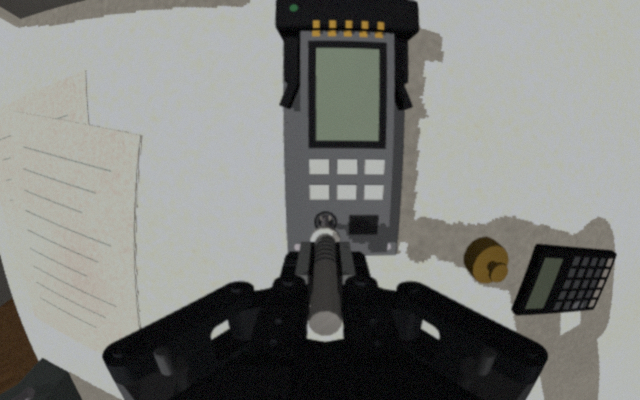

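The pin is in the hole at (325,220). The force rose along the spring and then hit the stop (about 7 N at z ≈ 66.8). The logger is still against the block.

```bash
python3 - <<'E'
from h import *
arm.pause(.5);sh("hold");print(arm.sign_off())
E
```

```text
hold 35.6 10.6 59.0 [427.3 284.1  66.7] [-0.6 -0.2  8.6]
the job is handed in; nothing more can be done
None
```

The job is handed in at 35.6 s. The logger is home in the cradle and released, and the gripped stylus is holding the reset button down at its stop with about 8 N; no verdict came back.

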